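# Fit a shield cover into a monitor chassis hatch

### The job

Pick up the loose shield cover by its blue grip bar and fit it into the hatch of the grey monitor chassis: it is longer than the opening, so tilt it, feed one edge under the yellow-marked lip, lower the other edge through the opening, then slide it back until it drops flat on the ledges under both lips, and let go. Work gently by feel and never press against the chassis or hatch frame with more than about 20 N, because the hatch frame is not screwed on exactly in the middle; leave the other things on the bench and on the chassis where they are.

Things in the scene. Friction and masses are not known exactly. Their poses are not given: they have to be found in the camera images.
- cover_grip (a point): Grip point of the loose cover: a bare metal plate 160 (x) x 110 (y) x 4 (z) mm with a blue grip bar upright on its middle, 12 (x) x 70 (y) mm, its top 44 mm above the plate's underside. The point is in the bar, over the plate's centre, 28 mm above the underside; z points up. Either end may lead. About 0.22 kg; it starts flat, bar up, on a green mat 3 mm thick.
- chassis: Grey sheet-steel rear chassis of a monitor, face down, fixed: 380 (x) x 230 (y) mm, deck 40 mm above the bench. Origin: middle of its underside. On it sits a black hatch frame, top 43 mm high. It is screwed on through slots: the frame's middle lies up to 16 mm either way along the chassis x from the chassis's middle (exact in y), does not move in use, and is not measured.
- hatch_mid (a point): Chassis's middle at ledge-top height, 20 mm above the bench (on the chassis, not on the frame; same axes). Along x from the FRAME's middle: the opening runs from -67 to +67 mm between two lips 3 mm thick, undersides 20 mm above the ledge tops; the ledges begin at -60 and +60. Opening 116 mm wide in y between side walls at -58 and +58. No lips along the sides.
- multimeter: Green multimeter, 140 x 90 x 34 mm, a bystander. Origin: middle of underside.
- pliers: Blue-handled long-nose pliers, about 180 mm long, 12 mm high, a bystander. Origin: underside near the joint.
- magnifier: White hand magnifier, 175 mm long, 16 mm high, a bystander. Origin: underside near the lens.
- power_board: Amber power board with parts, 100 x 130 x 34 mm, a bystander. Origin: middle of underside.
- screw_dish: Steel screw dish, 70 mm wide, 25 mm high, a bystander. Origin: middle of underside.
- flux_jar: Small amber jar, 40 mm wide, 50 mm high, a bystander. Origin: middle of underside.
- screwdriver: Blue-handled screwdriver, 160 mm long, lying on the chassis deck beside the hatch frame, along the chassis's -x end; a bystander.
- cover: The same shield cover, its origin at the middle of the plate's underside, x along the 160 mm, z up through the bar.
- near_pocket (a point): Under the -x lip, nominally 82 mm from the chassis's middle, at ledge height (shifts with the frame, but this point does not). The ledge is flat and ends in an upright stop face 82 mm from the frame's middle. The cover's trailing edge ends up here.
- deep_pocket (a point): Under the +x lip (yellow stripe on top), nominally 95.5 mm from the chassis's middle, at ledge height. From the frame's middle the ledge runs to +82 mm, then a step 5 mm higher runs to a rigid stop face at +95.5. Only with its leading edge on the step, within about 2 mm of the stop, can the cover's trailing edge pass the -x lip. Slid back 14 to 17 mm from the stop it drops flat onto both ledges.
Not all that is in view belongs to the job. What is shaped like the cover but purple is not meant.

How it is judged:
By the outcome, as a careful person would: the job done as asked, in the order asked, and still so for the second after the job is handed in, with the robot touching nothing.
It also fails if it takes over 51 s, if anything falls off the work surface, if the arm or the gripper's body presses on something with over 40 N, if the wrist force passes 120 N, or if a joint passes its speed limit or range.

### The arm

A 6-joint arm with a two-finger parallel gripper is mounted at the origin on the work surface. World frame = base frame: x ahead of the robot, y to its left, z up, the work surface at z = 0. Lengths are in mm, angles in rad, forces in N, time in s.
With the tool pointing down it reaches from about 275 to 750 mm from the base axis. Payload 10.2 kg.
Tool frame: the origin (TCP) lies between the finger pads; the fingertips stand 8 mm ahead of it and the grasp point (between the pads) lies 11 mm behind it; z points along the fingers, x is the direction in which the jaws open and shut, and the axes are right-handed (so a half turn about z gives the same grasp; the last joint's range is limited). The gripper opens to 85 mm and grips with 20 to 120 N. Pads are 22 mm wide; open, the fingers measure 114 mm over their backs; the gripper's body (76 mm by 85 mm) begins 54 mm behind the grasp point. The pads swing forward as they close: fully open they stand 13 mm farther back than shut.
Start: joints at [-1.493, 0.313, 1.498, -0, 1.331, -0.223], TCP at [155.536, -501.438, 239.294] pointing down, gripper open.
Joint ranges: [-2.94, 2.94], [-0.97, 2.17], [0.19, 2.56], [-1.23, 4.37], [0.02, 3.11], [-2.88, 2.88]. Speed limits (rad/s): [2.39, 2.39, 3.01, 3.14, 3.14, 3.14].

### API

Orientations are given as a unit quaternion [w, x, y, z].
In Python, from rig import sense, eyes, ctrl gives the robot as it stands.
- The arm moves only by the tool move_arm, never from a script. Its argument "rows" is a list that holds one entry, the list of rows, each a list of 5 numbers: the shift along the tool's x, y, z in mm, then the turn about the tool's z in units of 6 degrees (1.0 is 6 degrees), then the gripper command: -1 is shut, 1 is fully open, values between are in proportion. In form: [[[dx, dy, dz, roll, jaw], ...]]. A call has 1 to 12 rows; each row is the pose to reach, as a shift and turn from the pose measured when the call began, along the tool's axes at that moment; what a row does not reach only later rows make up. A row lasts 1/8 s, in which the tool goes at most 62.5 mm and 10.7 degrees, less where a joint would pass 70% of its speed; a pose out of reach is approached as far as the arm can. A call with a gripper value outside its range is refused whole. The fingers move at their own pace and stop on an object; "squeeze" is the grip in N (left out, the last holds). Time passes only in rows, so rows that repeat a pose let the fingers close. It gives the time, the measured TCP pose, the force and the opening at its end, in the units of the state.
- sense(): the state, without advancing time (a new reading comes with each control period).
- eyes.capture(name): name is "scene" or "top"; returns a dict with "color" (420x560x3 uint8, blue, green, red), "vertical_fov" (degrees; the focal length in pixels is half the picture's height over the tangent of half this angle, whatever the lens; pixels are square), "cx", "cy" (the principal point, pixels), "xyz" and "attitude" of the camera in the world. Camera axes: x right, y down, z forward; pixel columns grow to the right and rows downward; lengths in mm; the calibration is good to about 2 mm. A picture is of the moment at which its call begins. There is no depth.
- ctrl.finish_job(): hands the job in, once; it reports no verdict.
The state is a dict: "time_s": time; "joints": joint angles; "dq": joint speeds; "tau": joint torques, N m; "eef_pos": TCP position; "ee_rot": TCP orientation; "force": force on the tool from outside, world axes, zero at the start; "wrist_torque": the same for the moment, N m; "grip_width": opening from 0.0 (shut) to 1.0 (fully open).
Only numpy, scipy, OpenCV 4.12 (cv2) and the standard library are available. Lean on these libraries where they do the work, as an engineer would, in place of code of your own. Each camera call takes 0.05 s, during which the arm holds its last target. There are 200 camera calls.

## Working session

There is one attempt and no reset: what is moved stays moved. The work goes in short steps, Python scripts to look and compute and a tool call to move; the robot and the scene stay as the last step left them, time stands still between calls to the robot, and variables do not carry over. Pictures are saved under pics/ and viewed, about 8 in all and at most 12, crops included, and the job is handed in when it is done.

Besides the shell and the picture viewer there is one more tool, called after "Request:" in YAML: its name, and indented under it one key for each argument. move_arm: Moves the arm, as the interface text tells. Its arguments: {"type":"object","properties":{"rows":{"type":"array","items":{"type":"array","items":{"type":"array","items":{"type":"number"}}}},"squeeze":{"type":"number"}},"required":["rows"]}

```bash
mkdir -p pics; ls
cat > h.py <<'E'
import numpy as np,cv2
from scipy.spatial.transform import Rotation as R
from rig import sense,eyes,ctrl
def q2R(q): return R.from_quat([q[1],q[2],q[3],q[0]]).as_matrix()
def cam(n,fn=None):
    c=eyes.capture(n)
    if fn: cv2.imwrite('pics/'+fn,c['color'])
    return c
def att(c):
    a=np.array(c['attitude'],float)
    return q2R(a) if a.size==4 else a.reshape(3,3)
def ray(c,u,v,z):
    f=c['color'].shape[0]/2/np.tan(np.radians(c['vertical_fov'])/2)
    d=att(c)@np.array([(u-c['cx'])/f,(v-c['cy'])/f,1]); o=np.array(c['xyz'],float)
    return o+d*(z-o[2])/d[2]
def proj(c,p):
    f=c['color'].shape[0]/2/np.tan(np.radians(c['vertical_fov'])/2)
    q=att(c).T@(np.array(p,float)-np.array(c['xyz'])); return [q[0]/q[2]*f+c['cx'],q[1]/q[2]*f+c['cy']]
E
python3 - <<'E'
from h import *
for n in('scene','top'):
    c=cam(n,n+'0.png'); print({k:v for k,v in c.items() if k!='color'})
print(sense())
E
```

```text
pics
{'vertical_fov': 53.45914779713889, 'cx': 283.39970323816135, 'cy': 204.51511085490438, 'xyz': array([1010.41233404, -878.54681937,  896.09616629]), 'attitude': array([-0.3997254 ,  0.87617737,  0.24211342, -0.11795727])}
{'vertical_fov': 56.77243726512977, 'cx': 281.0920685764073, 'cy': 210.73829457216877, 'xyz': array([ 402.93554412,  -28.38577384, 1073.74399509]), 'attitude': array([ 0.02970333, -0.70346338,  0.70972527, -0.02338853])}
{'time_s': 0.1, 'joints': array([-1.49339401e+00,  3.13368442e-01,  1.49834854e+00, -1.01396342e-05,
        1.33097667e+00, -2.23391712e-01]), 'dq': array([-0.00203874, -0.00212635, -0.00313758,  0.00119297, -0.00218191,
       -0.00117187]), 'tau': array([ 1.95664594e-03, -4.12903976e+01, -2.60139549e+01, -2.79051947e-04,
        3.06516573e-03,  2.91173059e-06]), 'eef_pos': array([ 155.5196498 , -501.21465421,  238.810125  ]), 'ee_rot': array([-4.13396742e-04,  8.05071609e-01, -5.93177378e-01, -3.63564046e-04]), 'force': array([ 0.28209245,  0.35462903, -0.1832423 ]), 'wrist_torque': array([ 0.01513741,  0.0090322 , -0.00269852]), 'grip_width': 1.002571123903949}
```

View pics/top0.png

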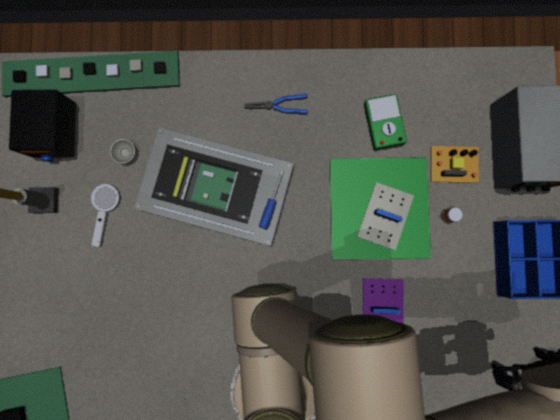

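View pics/scene0.png

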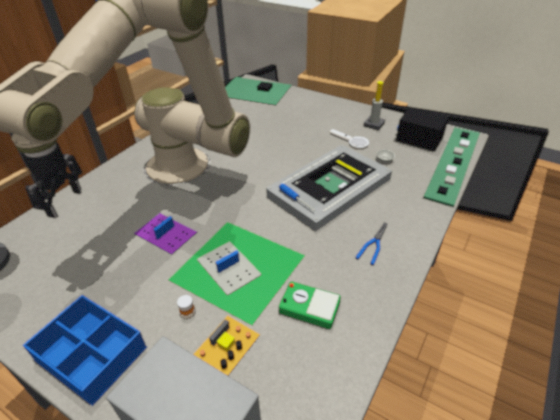

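```bash
cat > m.py <<'E'
from h import *
def blobs(c,lo,hi,amin=20):
    m=cv2.inRange(cv2.cvtColor(c['color'],cv2.COLOR_BGR2HSV),lo,hi)
    cs,_=cv2.findContours(m,cv2.RETR_EXTERNAL,cv2.CHAIN_APPROX_NONE)
    return [k for k in cs if cv2.contourArea(k)>=amin]
E
python3 - <<'E'
from m import *
c=cam('top')
im=c['color']
print('focal mm/px',np.linalg.norm(ray(c,281,200,0)-ray(c,282,200,0)))
def rect(k,z,name):
    k=k.reshape(-1,2); P=np.array([ray(c,u,v,z)[:2] for u,v in k],np.float32)
    r=cv2.minAreaRect(P); b=cv2.boxPoints(r); e0=b[1]-b[0];e1=b[2]-b[1]
    e=e0 if np.hypot(*e0)>np.hypot(*e1) else e1
    print(name,'c',np.round(r[0],1),'size',np.round(sorted(r[1]),1),'longdir',round(np.degrees(np.arctan2(e[1],e[0]))%180,1),'px',k.mean(0).round(0))
for k in blobs(c,(100,120,60),(125,255,255)): rect(k,47,'blue')
for k in blobs(c,(20,120,100),(35,255,255),10): rect(k,43,'yellow')
# plate: light, low saturation within mat region
hsv=cv2.cvtColor(im,cv2.COLOR_BGR2HSV)
roi=np.zeros(im.shape[:2],np.uint8); roi[160:257,333:428]=255
m=cv2.bitwise_and(roi,255-cv2.inRange(hsv,(45,120,60),(75,255,255)))
cs,_=cv2.findContours(m,cv2.RETR_EXTERNAL,cv2.CHAIN_APPROX_NONE)
rect(max(cs,key=cv2.contourArea),7,'plate')
# chassis: lighter than bench; frame black
roi[:]=0; roi[120:255,125:305]=255
g=cv2.cvtColor(im,cv2.COLOR_BGR2GRAY)
print('grey deck/bench',g[140,210],g[195,150],g[230,120],g[120,210])
m=cv2.bitwise_and(roi,cv2.inRange(g,0,45)); m=cv2.morphologyEx(m,cv2.MORPH_CLOSE,np.ones((9,9)))
for k in cv2.findContours(m,cv2.RETR_EXTERNAL,cv2.CHAIN_APPROX_NONE)[0]:
    if cv2.contourArea(k)>300: rect(k,43,'frame')
cv2.imwrite('pics/crop0.png',cv2.resize(im[115:260,120:310],None,fx=4,fy=4,interpolation=cv2.INTER_CUBIC))
s=sense(); print(q2R(s['ee_rot']).round(3))
E
```

```text
focal mm/px 2.7767930243223646
blue c [ 218.3 -290.6] size [12.8 69.9] longdir 89.6 px [386. 311.]
blue c [ 348.5 -679.7] size [137.8 202.4] longdir 179.5 px [535. 261.]
blue c [ 466.4 -302.6] size [12.4 69.6] longdir 69.8 px [388. 215.]
blue c [473.5  16.9] size [21.  77.2] longdir 161.2 px [267. 214.]
blue c [629.8 613.5] size [13.6 24.6] longdir 89.4 px [ 46. 158.]
blue c [771.  -44.7] size [52.6 89.3] longdir 89.3 px [290. 104.]
yellow c [576.7 251. ] size [ 10.9 108.7] longdir 164.0 px [180. 176.]
yellow c [ 606.9 -496.3] size [37.3 37.5] longdir 177.5 px [459. 162.]
yellow c [ 601.8 -472. ] size [ 95.  101.3] longdir 87.6 px [447. 168.]
plate c [ 466.9 -304.4] size [115.5 165.9] longdir 159.5 px [385. 216.]
grey deck/bench 106 118 107 104
frame c [555.8 180.1] size [144.6 261.9] longdir 74.0 px [207. 184.]
[[ 0.296 -0.955 -0.   ]
 [-0.955 -0.296  0.001]
 [-0.001 -0.    -1.   ]]
```

View pics/crop0.png

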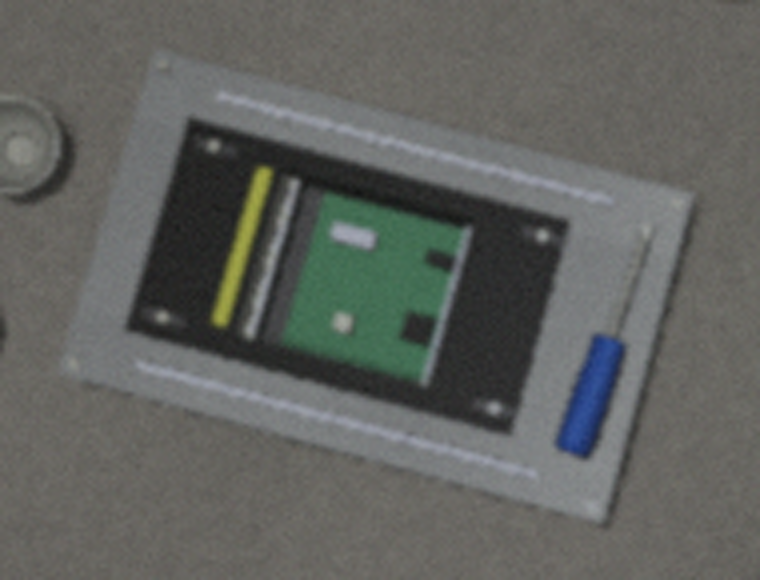

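Run:
```python
from m import *
c=cam('top'); im=c['color']
x=np.array([np.cos(np.radians(74)),np.sin(np.radians(74))]); y=np.array([-x[1],x[0]])
# chassis corners (crop px /4 + offset) at deck z=40
C=np.array([ray(c,u/4+120,v/4+115,40)[:2] for u,v in[(160,50),(692,195),(605,520),(70,375)]])
print(C.round(1),C.mean(0).round(1),[np.linalg.norm(C[i]-C[(i+1)%4]).round(1) for i in range(4)])
e=(C[0]-C[1]+C[3]-C[2]); print('chassis ang',np.degrees(np.arctan2(e[1],e[0])))
o=C.mean(0)
S=np.arange(-130,135,2.0); T=np.linspace(-40,40,17)
P=np.array([[proj(c,[*(o+s*x+t*y),43]) for s in S] for t in T],np.float32)
V=cv2.remap(im,P[...,0],P[...,1],cv2.INTER_LINEAR).mean(0)
for s,v in zip(S,V): print(int(s),v.round(0).astype(int),end=' | ')
S2=np.arange(-90,92,2.0)
P=np.array([[proj(c,[*(o+s*x+t*y),43]) for t in S2] for s in np.linspace(-20,30,11)],np.float32)
V=cv2.remap(im,P[...,0],P[...,1],cv2.INTER_LINEAR).mean(0)
print('\nY')
for s,v in zip(S2,V): print(int(s),v.round(0).astype(int),end=' | ')
```

```text
[[710.8 307.9]
 [607.3 -52.6]
 [389.9   7.4]
 [489.6 365. ]] [549.4 156.9] [np.float64(375.1), np.float64(225.5), np.float64(371.3), np.float64(228.4)]
chassis ang 74.19950395050165
-130 [128 126 123] | -128 [127 126 123] | -126 [127 126 123] | -124 [127 126 123] | -122 [127 126 123] | -120 [127 126 123] | -118 [128 127 124] | -116 [126 125 122] | -114 [119 119 116] | -112 [102 100  98] | -110 [77 76 75] | -108 [57 56 55] | -106 [48 47 47] | -104 [47 46 46] | -102 [46 46 46] | -100 [46 47 46] | -98 [47 48 47] | -96 [47 46 46] | -94 [46 46 46] | -92 [46 46 46] | -90 [46 46 46] | -88 [45 45 45] | -86 [46 45 45] | -84 [46 46 45] | -82 [46 46 45] | -80 [45 45 45] | -78 [46 46 46] | -76 [46 46 46] | -74 [46 46 45] | -72 [45 46 45] | -70 [46 46 45] | -68 [45 45 45] | -66 [45 45 44] | -64 [45 46 44] | -62 [45 46 45] | -60 [44 44 44] | -58 [45 45 44] | -56 [45 45 44] | -54 [44 44 44] | -52 [48 48 47] | -50 [67 65 63] | -48 [100  96  91] | -46 [122 119 109] | -44 [115 118 101] | -42 [ 94 104  80] | -40 [75 90 63] | -38 [69 85 57] | -36 [68 85 57] | -34 [68 85 58] | -32 [69 85 58] | -30 [69 86
[... 2460 characters left out ...]
4 [ 84 109  67] | 16 [ 84 109  67] | 18 [ 83 108  67] | 20 [ 83 108  67] | 22 [ 84 109  68] | 24 [ 87 110  72] | 26 [ 91 113  78] | 28 [ 94 115  82] | 30 [ 96 117  85] | 32 [ 97 117  86] | 34 [ 96 116  85] | 36 [ 93 113  80] | 38 [ 87 110  74] | 40 [ 84 108  69] | 42 [ 84 109  68] | 44 [ 84 110  68] | 46 [ 84 110  68] | 48 [ 82 108  66] | 50 [ 80 105  64] | 52 [76 99 62] | 54 [70 88 58] | 56 [61 73 54] | 58 [52 58 48] | 60 [47 49 45] | 62 [43 44 43] | 64 [43 44 43] | 66 [43 44 43] | 68 [43 44 44] | 70 [44 45 44] | 72 [50 50 49] | 74 [70 69 68] | 76 [99 98 96] | 78 [117 116 114] | 80 [124 124 121] | 82 [126 125 122] | 84 [125 124 121] | 86 [124 123 120] | 88 [124 123 120] | 90 [129 126 123] |
```

Request:
move_arm:
  rows:
    - [[-12,-45,5,0.8,1],[-24,-90,10,1.6,1],[-36,-135,20,2.4,1],[-48,-180,30,3.2,1],[-60,-225,45,4,1],[-72,-270,60,4.8,1],[-85,-310,80,5.5,1],[-97,-355.7,100,6.25,1],[-97,-355.7,119,6.25,1],[-97,-355.7,119,6.25,1]]

```text
time_s: 1.45
eef_pos: [466.2, -302.4, 118.8]
ee_rot: [-0.0, -0.572, 0.82, 0.002]
force: [-0.6, -0.4, 0.3]
grip_width: 1.003
```

```bash
cat > st.py <<'E'
from h import *
def st():
    s=sense(); r=q2R(s['ee_rot']); a=np.degrees(np.arctan2(r[1,0],r[0,0]))
    print('t',round(s['time_s'],2),'p',s['eef_pos'].round(1),'xang',a.round(2),'z',r[:,2].round(3),'F',s['force'].round(1),'T',s['wrist_torque'].round(2),'w',round(s['grip_width'],3)); return s,r
def to(x,y,z,ang):
    "shift & roll to reach a target"
    s,r=st(); d=r.T@(np.array([x,y,z])-s['eef_pos']); a=np.degrees(np.arctan2(r[1,0],r[0,0]))
    t=(ang-a+90)%180-90; print('shift',d.round(1),'roll',round(-t/6,2),'(alt turn',t,') j',s['joints'].round(2))
E
python3 - <<'E'
from st import *
c=cam('top','pick.png'); to(466.6,-303,20,69.7)
E
```

```text
t 1.5 p [ 466.3 -303.1  120. ] xang -110.27 z [-0.001  0.001 -1.   ] F [-0.6 -0.6  0.5] T [0.05 0.01 0.02] w 0.998
shift [ -0.1  -0.3 100. ] roll 0.01 (alt turn -0.034240864690218586 ) j [-0.79  0.5   1.55  0.    1.09  1.14]
```

Run:
```python
from m import *
c=cam('scene'); c['color']=cv2.imread('pics/scene0.png')
for k in blobs(c,(100,120,60),(125,255,255)):
    k=k.reshape(-1,2); m=k.mean(0)
    if 210<m[0]<245 and 240<m[1]<275:
        # visible top edge: 2 extreme pts
        M=cv2.moments(k.reshape(-1,1,2)); m=(M['m10']/M['m00'],M['m01']/M['m00'])
        print(m,ray(c,*m,29).round(1), 'proj of top ends',[np.round(proj(c,[466.6+s*35*.347,-303+s*35*.938,z]),1).tolist() for s in(-1,1) for z in (7,47)],k.min(0),k.max(0))
```

```text
(227.1452784503632, 260.7772397094431) [ 468.  -305.8   29. ] proj of top ends [[217.4, 271.3], [215.7, 261.6], [238.6, 259.3], [237.4, 249.6]] [216 251] [237 271]
```

Request:
move_arm:
  rows:
    - [[0,0,40,0,1],[0,0,75,0,1],[0,0,92,0,1],[0,0,99,0,1],[0,0,99,0,0.7],[0,0,99,0,0.4],[0,0,99,0,0.4],[0,0,99,0,0.4]]
  squeeze: 25

```text
time_s: 2.55
eef_pos: [466.9, -304.1, 22.8]
ee_rot: [0.0, -0.571, 0.821, -0.001]
force: [-1.6, -0.3, 7.2]
grip_width: 0.816
```

Run:
```python
from st import *
st(); c=cam('scene'); cv2.imwrite('pics/g.png',cv2.resize(c['color'][190:310,150:320],None,fx=4,fy=4))
```

```text
t 2.55 p [ 466.9 -304.1   22.8] xang -110.29 z [ 0.002 -0.001 -1.   ] F [-1.6 -0.3  7.2] T [-0.    0.13 -0.05] w 0.816
```

View pics/g.png

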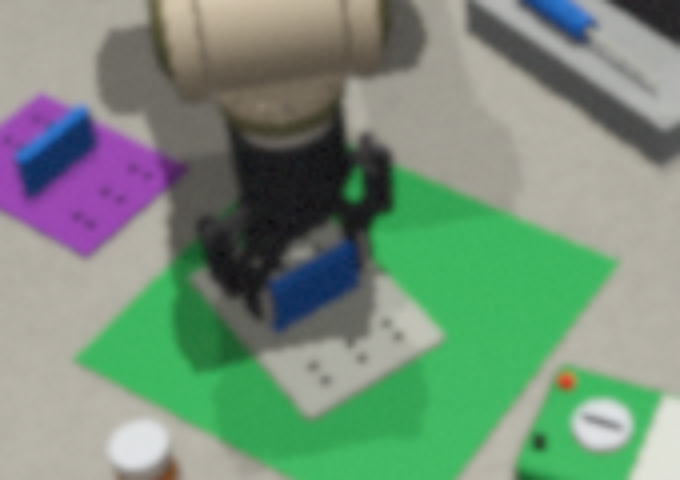

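Request:
move_arm:
  rows:
    - [[0,0,-10,0,0.4],[0,0,-40,0,0.4],[0,0,-80,0,0.4],[0,0,-110,0,0.4],[0,0,-110,0,0.4]]

```text
time_s: 3.22
eef_pos: [467.4, -304.5, 134.9]
ee_rot: [0.001, -0.572, 0.821, -0.003]
force: [0.1, -0.1, -2.9]
grip_width: 0.811
```

Run:
```python
from st import *
c=cam('scene'); cv2.imwrite('pics/g2.png',cv2.resize(c['color'][120:280,120:300],None,fx=4,fy=3.75))
to(549.8,158.5,132,164.1)
```

```text
t 3.27 p [ 466.7 -303.9  133. ] xang -110.28 z [ 0.002 -0.002 -1.   ] F [ 0.7  0.7 -3.7] T [ 0.04  0.05 -0.01] w 0.814
shift [-4.625e+02  8.240e+01  4.000e-01] roll 14.27 (alt turn -85.61821694993785 ) j [-0.79  0.48  1.54  0.    1.11  1.14]
```

View pics/g2.png

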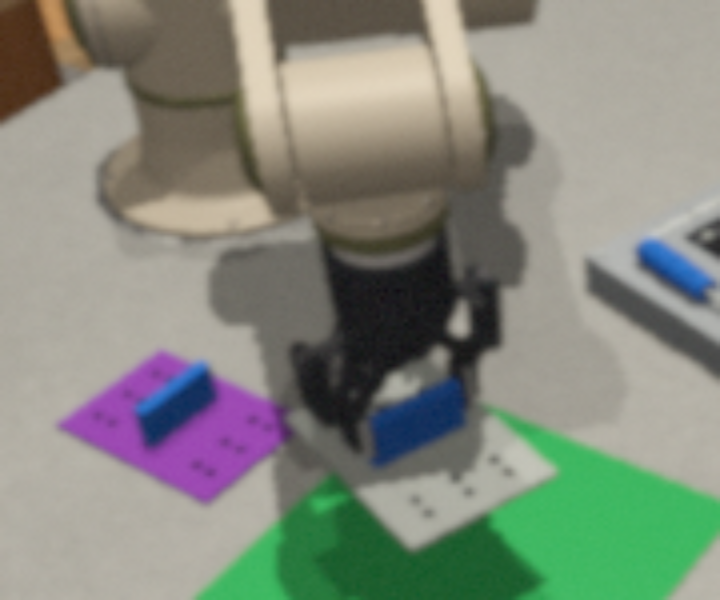

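Request:
move_arm:
  rows:
    - [[-20,4,0,-1,0.4],[-60,11,0,-2.4,0.4],[-105,19,0,-3.9,0.4],[-150,27,0,-5.4,0.4],[-195,35,0,-6.9,0.4],[-240,43,0,-8.4,0.4],[-285,51,0,-9.9,0.4],[-330,59,0,-11.4,0.4],[-375,67,0,-12.9,0.4],[-415,74,0,-14.2,0.4],[-445,80,0,-15.2,0.4],[-458,82,0,-15.7,0.4]]

```text
time_s: 4.78
eef_pos: [547.8, 155.4, 130.7]
ee_rot: [0.001, 0.99, -0.138, -0.0]
force: [0.3, -0.5, -2.7]
grip_width: 0.813
```

Request:
move_arm:
  rows:
    - [[0,0,0,0,0.4],[0,0,0,0,0.4]]

```text
time_s: 5.03
eef_pos: [547.5, 154.5, 130.1]
ee_rot: [0.001, 0.99, -0.139, -0.001]
force: [-0.0, -0.1, -2.1]
grip_width: 0.812
```

Run:
```python
from st import *
to(548.6,154,100,164.1)
c=cam('top'); cv2.imwrite('pics/o.png',cv2.resize(c['color'][115:260,120:310],None,fx=4,fy=4))
```

```text
t 5.03 p [547.5 154.5 130.1] xang -16.0 z [-0.002 -0.002 -1.   ] F [-0.  -0.1 -2.1] T [ 0.02 -0.05  0.05] w 0.812
shift [ 1.2  0.1 30.1] roll -0.02 (alt turn 0.1016370892126588 ) j [ 0.07  0.51  1.5  -0.    1.13  0.35]
```

View pics/o.png

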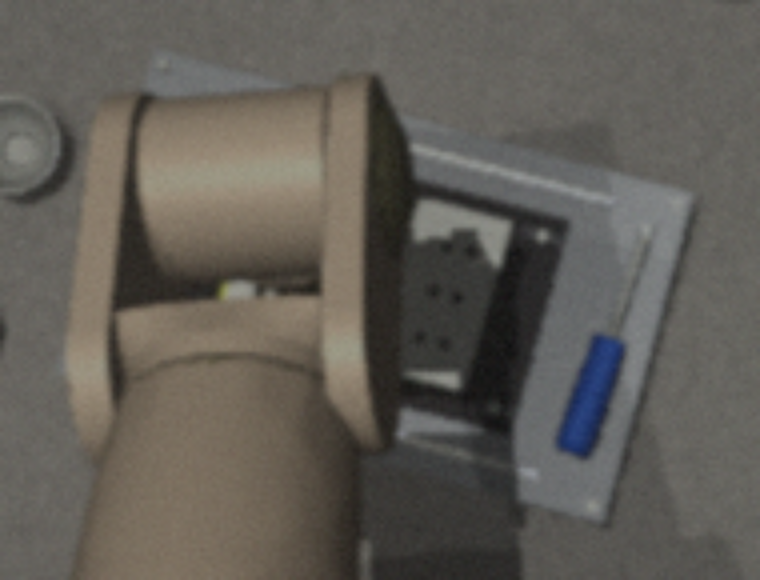

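```bash
cat >> st.py <<'E'
A=np.radians(74.1); X=np.array([np.cos(A),np.sin(A)]); Y=np.array([-X[1],X[0]]); M=np.array([554.1,173.2])
def fr(p): d=np.array(p)[:2]-M; return np.round([d@X,d@Y],1)
def f():
    s,r=st(); F=s['force']; print('frame xy',fr(s['eef_pos']),'z',s['eef_pos'][2].round(1),'Fframe',(F[:2]@X).round(1),(F[:2]@Y).round(1),F[2].round(1),'Ty',(s['wrist_torque'][:2]@Y).round(2)); return s,r
E
python3 - <<'E'
from st import *
c=cam('top')
f()
for u,v in[(513,222),(465,390)]: print(fr(ray(c,u/4+120,v/4+115,114.6)))
print('frame outline corners',[fr(ray(c,u/4+120,v/4+115,43)) for u,v in[(190,122),(568,222),(130,330),(512,432)]])
E
```

```text
t 5.12 p [547.8 154.5 130.5] xang -16.0 z [-0.001 -0.002 -1.   ] F [ 0.1 -0.3 -2.3] T [ 0.05 -0.06 -0.07] w 0.811
frame xy [-19.7   1. ] z 130.5 Fframe -0.3 -0.1 -2.3 Ty -0.07
[-101.7  -52.4]
[-101.6   56.6]
frame outline corners [array([137.4, -71.1]), array([-127.3,  -72.8]), array([135.7,  74.9]), array([-129.4,   72.7])]
```

Request:
move_arm:
  rows:
    - [[0.5,0,20,0,0.4],[1.2,0,40,0,0.4],[1.2,0,55,0,0.4],[1.2,0,63,0,0.4],[1.2,0,66,0,0.4],[1.2,0,68,0,0.4],[1.2,0,70,0,0.4],[1.2,0,71,0,0.4],[1.2,0,72,0,0.4],[1.2,0,72,0,0.4]]

```text
time_s: 6.38
eef_pos: [549.8, 154.8, 60.1]
ee_rot: [0.0, 0.99, -0.139, 0.001]
force: [-1.1, 5.3, 5.9]
grip_width: 0.813
```

```bash
python3 -c "
from st import *
f()"
```

```text
t 6.38 p [549.8 154.8  60.1] xang -16.0 z [ 0.002 -0.001 -1.   ] F [-1.1  5.3  5.9] T [ 0.56  0.23 -0.12] w 0.813
frame xy [-18.9  -0.9] z 60.1 Fframe 4.8 2.5 5.9 Ty -0.48
```

Request:
move_arm:
  rows:
    - [[0,0,1,0,0.4],[0,0,2,0,0.4],[0,0,3,0,0.4],[0,0,4,0,0.4],[0,0,4,0,0.4]]
  squeeze: 20

```text
time_s: 7.0
eef_pos: [550.8, 155.6, 57.2]
ee_rot: [-0.001, 0.99, -0.139, 0.003]
force: [0.3, 6.1, 7.0]
grip_width: 0.815
```

Run:
```python
from st import *
f()
c=cam('scene'); cv2.imwrite('pics/t1.png',cv2.resize(c['color'][100:230,240:420],None,fx=4,fy=4))
```

```text
t 7.0 p [550.8 155.6  57.2] xang -16.0 z [ 0.005  0.001 -1.   ] F [0.3 6.1 7. ] T [ 0.72  0.18 -0.12] w 0.815
frame xy [-17.8  -1.6] z 57.2 Fframe 6.0 1.4 7.0 Ty -0.65
```

View pics/t1.png

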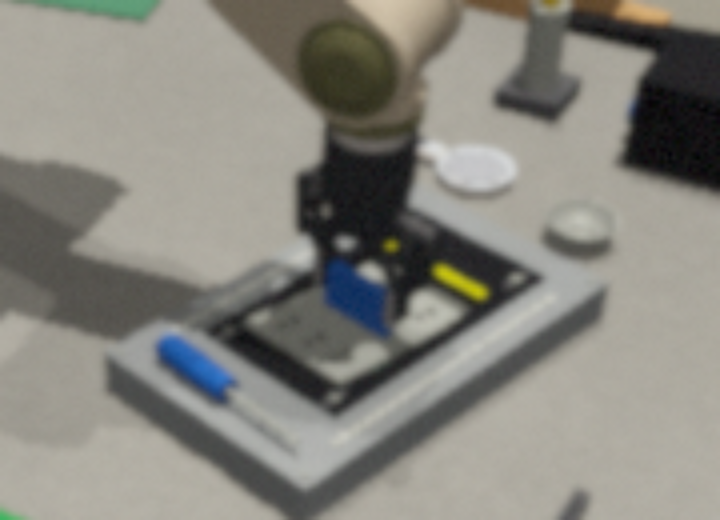

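Request:
move_arm:
  rows:
    - [[-0.5,0,2,0,0.4],[-1,0,3,0,0.4],[-1,0,4,0,0.4],[-1,0,5,0,0.4],[-1,0,6,0,0.4],[-1,0,6,0,0.4]]

```text
time_s: 7.8
eef_pos: [551.2, 156.8, 52.5]
ee_rot: [-0.002, 0.99, -0.139, 0.005]
force: [1.1, 7.3, 6.3]
grip_width: 0.811
```

```bash
python3 -c "
from st import *
f()"
```

```text
t 7.8 p [551.2 156.8  52.5] xang -16.01 z [ 0.01   0.002 -1.   ] F [1.1 7.3 6.3] T [ 0.82 -0.03 -0.05] w 0.811
frame xy [-16.5  -1.7] z 52.5 Fframe 7.3 1.0 6.3 Ty -0.8
```

Request:
move_arm:
  rows:
    - [[0,1,-4,0,0.4],[0,2,-9,0,0.4],[0,2,-10,0,0.4],[0,2,-10,0,0.4]]
  squeeze: 30

```text
time_s: 8.3
eef_pos: [550.5, 154.7, 62.4]
ee_rot: [-0.002, 0.99, -0.139, 0.005]
force: [-0.5, -0.0, -3.3]
grip_width: 0.816
```

Run:
```python
from st import *
f()
c=cam('scene'); cv2.imwrite('pics/t2.png',cv2.resize(c['color'][130:220,285:385],None,fx=6,fy=6,interpolation=cv2.INTER_CUBIC))
```

```text
t 8.3 p [550.5 154.7  62.4] xang -16.02 z [ 0.01   0.002 -1.   ] F [-0.5 -0.  -3.3] T [-0.01 -0.01 -0.04] w 0.816
frame xy [-18.7  -1.6] z 62.4 Fframe -0.1 0.5 -3.3 Ty 0.01
```

View pics/t2.png

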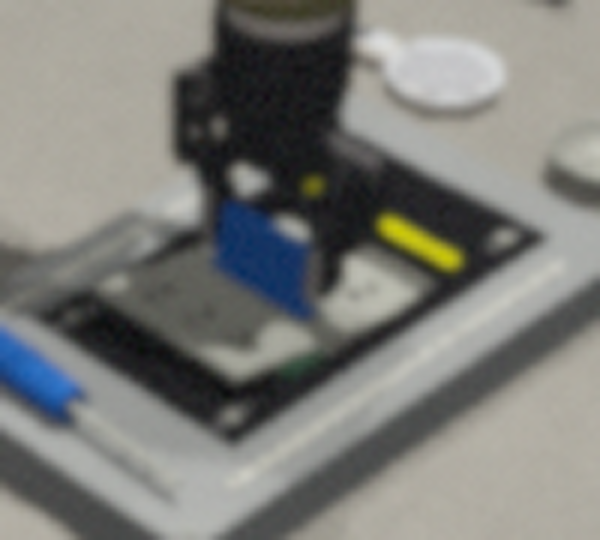

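Run:
```python
from st import *
c=cam('scene')
def ony(u,v,y0):
    a=ray(c,u,v,0);b=ray(c,u,v,100); g=lambda p:(p[:2]-M)@Y
    t=(y0-g(a))/(g(b)-g(a)); p=a+t*(b-a); return fr(p),p[2].round(1)
print(ony(323.7,193.8,-56),ony(301.7,178.3,54),ony(357.5,178,-56))
```

```text
(array([-104.6,  -56. ]), np.float64(57.4)) (array([-93.5,  54. ]), np.float64(53.1)) (array([ 66.5, -56. ]), np.float64(30.4))
```

Request:
move_arm:
  rows:
    - [[-0.6,-5,0,0,0.4],[-1.2,-10,0,0,0.4],[-1.2,-15,0,0,0.4],[-1.2,-20,0,0,0.4],[-1.2,-25,0,0,0.4],[-1.2,-29,0,0,0.4],[-1.2,-29,0,0,0.4]]

```text
time_s: 9.28
eef_pos: [557.3, 183.3, 62.4]
ee_rot: [-0.002, 0.99, -0.139, 0.004]
force: [-0.5, 0.4, -1.9]
grip_width: 0.812
```

```bash
python3 -c "
from st import *
f()"
```

```text
t 9.28 p [557.3 183.3  62.4] xang -15.99 z [ 0.009  0.002 -1.   ] F [-0.5  0.4 -1.9] T [0.   0.   0.03] w 0.812
frame xy [10.6 -0.3] z 62.4 Fframe 0.2 0.6 -1.9 Ty -0.0
```

Free so far; creep to the stop.

Request:
move_arm:
  rows:
    - [[0,-2,0,0,0.4],[0,-4,0,0,0.4],[0,-5,0,0,0.4],[0,-6,0,0,0.4],[0,-7,0,0,0.4],[0,-7,0,0,0.4]]

```text
time_s: 10.02
eef_pos: [559.2, 190.0, 62.4]
ee_rot: [-0.002, 0.99, -0.139, 0.004]
force: [0.6, 0.2, -2.5]
grip_width: 0.813
```

Request:
move_arm:
  rows:
    - [[0,-1,0,0,0.4],[0,-2,0,0,0.4],[0,-3,0,0,0.4],[0,-3,0,0,0.4]]

```text
time_s: 10.52
eef_pos: [560.1, 193.0, 62.4]
ee_rot: [-0.002, 0.99, -0.139, 0.004]
force: [0.6, 0.6, -2.7]
grip_width: 0.813
```

```bash
python3 -c "
from st import *
f()"
```

```text
t 10.53 p [560.1 193.   62.4] xang -15.99 z [ 0.009  0.002 -1.   ] F [ 0.6  0.6 -2.7] T [0.02 0.03 0.01] w 0.813
frame xy [20.7 -0.3] z 62.4 Fframe 0.8 -0.4 -2.7 Ty -0.01
```

Request:
move_arm:
  rows:
    - [[0,-1,0,0,0.4],[0,-2,0,0,0.4],[0,-3,0,0,0.4],[0,-3,0,0,0.4]]

```text
time_s: 11.02
eef_pos: [560.9, 196.0, 62.5]
ee_rot: [-0.002, 0.99, -0.139, 0.005]
force: [0.2, -0.3, -2.5]
grip_width: 0.81
```

```bash
python3 -c "
from st import *
f()"
```

```text
t 11.03 p [560.9 196.   62.5] xang -15.98 z [ 0.009  0.002 -1.   ] F [ 0.2 -0.3 -2.5] T [-0.03 -0.02  0.  ] w 0.81
frame xy [23.8 -0.3] z 62.5 Fframe -0.2 -0.3 -2.5 Ty 0.02
```

Request:
move_arm:
  rows:
    - [[0,-1,0,0,0.4],[0,-2,0,0,0.4],[0,-3,0,0,0.4],[0,-3,0,0,0.4]]

```text
time_s: 11.52
eef_pos: [561.5, 197.2, 62.6]
ee_rot: [-0.0, 0.99, -0.138, 0.004]
force: [-3.0, -11.2, 1.8]
grip_width: 0.812
```

```bash
python3 -c "
from st import *
f()"
```

```text
t 11.53 p [561.5 197.2  62.6] xang -15.91 z [ 0.008 -0.001 -1.   ] F [ -3.  -11.2   1.8] T [-1.66  0.71  0.49] w 0.812
frame xy [25.1 -0.5] z 62.6 Fframe -11.6 -0.2 1.8 Ty 1.79
```

Request:
move_arm:
  rows:
    - [[0,-0.5,1,0,0.4],[0,-0.5,2,0,0.4],[0,-0.5,3,0,0.4],[0,-0.5,4,0,0.4],[0,-0.3,5,0,0.4],[0,0,6,0,0.4],[0,0,6,0,0.4]]
  squeeze: 22

```text
time_s: 12.4
eef_pos: [562.0, 196.4, 57.6]
ee_rot: [0.001, 0.99, -0.138, 0.004]
force: [-2.4, -8.5, 6.0]
grip_width: 0.813
```

```bash
python3 -c "
from st import *
f()"
```

```text
t 12.4 p [562.  196.4  57.6] xang -15.91 z [ 0.009 -0.002 -1.   ] F [-2.4 -8.5  6. ] T [-0.92  0.59  0.19] w 0.813
frame xy [24.4 -1.2] z 57.6 Fframe -8.8 -0.0 6.0 Ty 1.05
```

Request:
move_arm:
  rows:
    - [[-0.3,0.5,1,0,0.4],[-0.6,1,2,0,0.4],[-0.8,1.4,3,0,0.4],[-0.8,1.8,4,0,0.4],[-0.8,2.2,5,0,0.4],[-0.8,2.2,5,0,0.4]]

```text
time_s: 13.15
eef_pos: [561.3, 193.9, 52.9]
ee_rot: [0.001, 0.99, -0.139, 0.005]
force: [0.6, -6.0, 4.2]
grip_width: 0.812
```

Run:
```python
from st import *
f()
c=cam('scene'); cv2.imwrite('pics/t3.png',cv2.resize(c['color'][130:220,285:385],None,fx=6,fy=6,interpolation=cv2.INTER_CUBIC))
```

```text
t 13.15 p [561.3 193.9  52.9] xang -15.93 z [ 0.01  -0.003 -1.   ] F [ 0.6 -6.   4.2] T [-0.59 -0.   -0.04] w 0.812
frame xy [21.9 -1.2] z 52.9 Fframe -5.6 -2.2 4.2 Ty 0.57
```

View pics/t3.png

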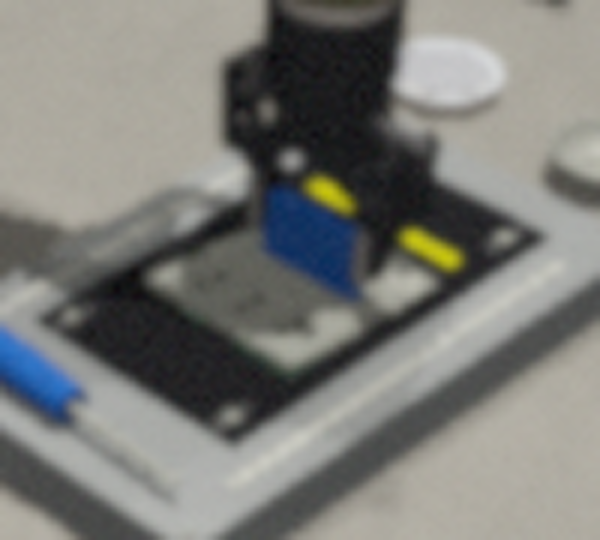

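Request:
move_arm:
  rows:
    - [[0,-0.3,1,0,0.4],[0,0,2,0,0.4],[0,0.3,3,0,0.4],[0,0.7,4,0,0.4],[0,1.1,5,0,0.4],[0,1.1,5,0,0.4]]

```text
time_s: 13.95
eef_pos: [561.0, 192.1, 48.0]
ee_rot: [0.001, 0.99, -0.139, 0.005]
force: [-2.3, -8.5, 6.0]
grip_width: 0.813
```

```bash
python3 -c "
from st import *
f()"
```

```text
t 13.95 p [561.  192.1  48. ] xang -15.95 z [ 0.01  -0.004 -1.   ] F [-2.3 -8.5  6. ] T [-0.88  0.49 -0.02] w 0.813
frame xy [20.1 -1.4] z 48.0 Fframe -8.9 -0.1 6.0 Ty 0.98
```

Request:
move_arm:
  rows:
    - [[0,0,1,0,0.4],[0,0.4,2,0,0.4],[0,0.7,3,0,0.4],[0,1,4,0,0.4],[0,1,4,0,0.4]]

```text
time_s: 14.58
eef_pos: [560.6, 190.6, 44.0]
ee_rot: [0.002, 0.99, -0.139, 0.005]
force: [-1.7, -6.4, 4.8]
grip_width: 0.813
```

Run:
```python
from st import *
f()
c=cam('top'); cv2.imwrite('pics/t4.png',cv2.resize(c['color'][115:260,120:310],None,fx=4,fy=4))
```

```text
t 14.57 p [560.6 190.6  44. ] xang -15.96 z [ 0.009 -0.005 -1.   ] F [-1.7 -6.4  4.8] T [-0.64  0.46 -0.02] w 0.813
frame xy [18.5 -1.5] z 44.0 Fframe -6.6 -0.2 4.8 Ty 0.75
```

View pics/t4.png

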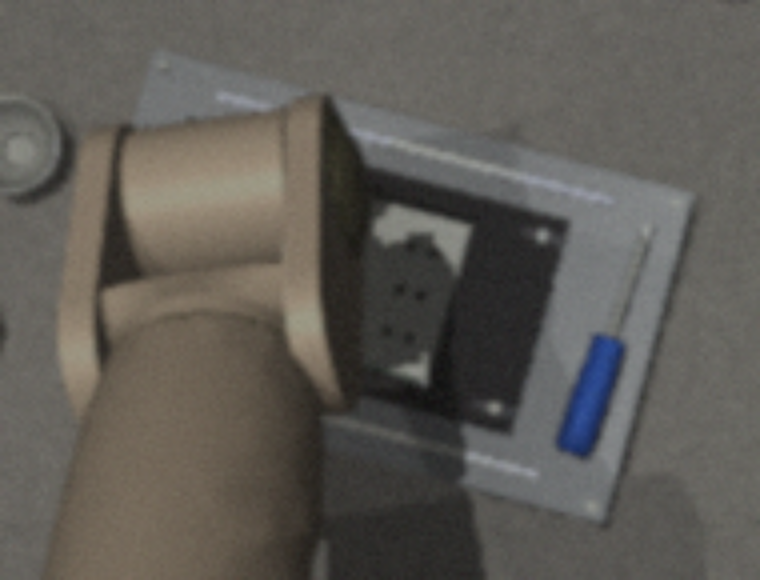

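Request:
move_arm:
  rows:
    - [[-0.4,1.5,0,0,0.4],[-0.8,3,0,0,0.4],[-0.8,5,0,0,0.4],[-0.8,7,0,0,0.4],[-0.8,9,0,0,0.4],[-0.8,10,0,0,0.4],[-0.8,10,0,0,0.4]]

```text
time_s: 15.5
eef_pos: [557.0, 181.0, 44.0]
ee_rot: [0.002, 0.99, -0.139, 0.005]
force: [-0.6, 0.1, 1.1]
grip_width: 0.813
```

```bash
python3 -c "
from st import *
f()"
```

```text
t 15.5 p [557. 181.  44.] xang -15.96 z [ 0.009 -0.005 -1.   ] F [-0.6  0.1  1.1] T [0.34 0.11 0.05] w 0.813
frame xy [ 8.3 -0.7] z 44.0 Fframe -0.1 0.6 1.1 Ty -0.29
```

Request:
move_arm:
  rows:
    - [[0,1.5,0,0,0.4],[0,3,0,0,0.4],[0,4,0,0,0.4],[0,5.2,0,0,0.4],[0,5.2,0.8,0,0.4],[0,5.2,1.6,0,0.4],[0,5.2,1.6,0,0.4]]

```text
time_s: 16.38
eef_pos: [555.6, 176.0, 42.3]
ee_rot: [0.002, 0.99, -0.139, 0.005]
force: [0.7, 1.0, -3.7]
grip_width: 0.814
```

```bash
python3 -c "
from st import *
f()"
```

```text
t 16.38 p [555.6 176.   42.3] xang -15.95 z [ 0.009 -0.005 -1.   ] F [ 0.7  1.  -3.7] T [ 0.01 -0.01  0.02] w 0.814
frame xy [ 3.1 -0.6] z 42.3 Fframe 1.1 -0.4 -3.7 Ty -0.01
```

Request:
move_arm:
  rows:
    - [[0,0,1,0,0.4],[0,0,2,0,0.4],[0,0,3,0,0.4],[0,0,3.5,0,0.4],[0,0,3.5,0,0.4]]

```text
time_s: 17.0
eef_pos: [555.7, 176.0, 39.1]
ee_rot: [0.002, 0.99, -0.139, 0.005]
force: [-0.9, -1.3, 2.6]
grip_width: 0.812
```

```bash
python3 -c "
from st import *
f()"
```

```text
t 17.0 p [555.7 176.   39.1] xang -15.95 z [ 0.009 -0.005 -1.   ] F [-0.9 -1.3  2.6] T [0.12 0.38 0.16] w 0.812
frame xy [ 3.1 -0.8] z 39.1 Fframe -1.5 0.5 2.6 Ty -0.01
```

Request:
move_arm:
  rows:
    - [[0,0,1,0,0.4],[0,0,1.5,0,0.4],[0,0,1.5,0,0.4],[0,0,0.5,0,0.4]]

```text
time_s: 17.5
eef_pos: [555.8, 176.0, 38.8]
ee_rot: [0.002, 0.99, -0.139, 0.005]
force: [-0.1, 0.3, -0.2]
grip_width: 0.813
```

```bash
python3 -c "
from st import *
f()"
```

```text
t 17.5 p [555.8 176.   38.8] xang -15.96 z [ 0.009 -0.005 -1.   ] F [-0.1  0.3 -0.2] T [ 0.21  0.07 -0.01] w 0.813
frame xy [ 3.2 -0.9] z 38.8 Fframe 0.3 0.1 -0.2 Ty -0.18
```

Request:
move_arm:
  rows:
    - [[0,0,0,0,0.72],[0,0,0,0,0.76],[0,0,0,0,0.78],[0,0,0,0,0.78],[0,0,0,0,0.78]]

```text
time_s: 18.12
eef_pos: [555.8, 176.0, 38.8]
ee_rot: [0.002, 0.99, -0.139, 0.005]
force: [0.7, 0.2, -0.4]
grip_width: 0.888
```

```bash
python3 -c "
from st import *
f()"
```

```text
t 18.12 p [555.8 176.   38.8] xang -15.96 z [ 0.009 -0.005 -1.   ] F [ 0.7  0.2 -0.4] T [-0.01  0.01 -0.05] w 0.888
frame xy [ 3.2 -0.9] z 38.8 Fframe 0.4 -0.6 -0.4 Ty 0.01
```

Jaws are open by about 3 mm each side with no load; lift straight up, then retract aside to see.

Request:
move_arm:
  rows:
    - [[0,0,-4,0,0.78],[0,0,-12,0,0.78],[0,0,-25,0,0.78],[0,0,-50,0,0.78],[0,0,-85,0,0.78],[0,40,-120,0,0.78],[0,90,-140,0,0.78],[0,140,-150,0,0.78],[0,190,-150,0,0.78],[0,240,-150,0,0.78],[0,280,-150,0,0.78],[0,280,-150,0,0.78]]

```text
time_s: 19.62
eef_pos: [477.0, -94.4, 190.4]
ee_rot: [0.002, 0.99, -0.141, 0.006]
force: [0.6, 0.0, 0.5]
grip_width: 0.89
```

Run:
```python
from m import *
from st import *
st()
c=cam('top'); a=cv2.resize(c['color'][115:260,120:310],None,fx=4,fy=4,interpolation=cv2.INTER_CUBIC)
d=cam('scene'); b=cv2.resize(d['color'][120:230,260:400],None,fx=4,fy=4)
cv2.imwrite('pics/fin.png',cv2.resize(np.vstack([a[:,:560],b]),None,fx=.58,fy=.58,interpolation=cv2.INTER_AREA))
for n,cc in(('top',c),('scene',d)):
  for k in blobs(cc,(100,120,60),(125,255,255)):
    m=k.reshape(-1,2).mean(0); z=64 if n=='top' else 44; p=fr(ray(cc,*m,z))
    if max(abs(p))<90: print(n,'blue',m,p)
P=np.array([[proj(c,[*(M+s*X+t*Y),24]) for s in range(-80,102,3)] for t in range(-45,46,5)],np.float32)
print(list(zip(range(-80,102,3),cv2.remap(cv2.cvtColor(c['color'],cv2.COLOR_BGR2GRAY),P[...,0],P[...,1],1).mean(0).astype(int).tolist())))
```

```text
t 19.62 p [477.  -94.4 190.4] xang -16.16 z [ 0.01  -0.006 -1.   ] F [0.6 0.  0.5] T [ 0.02  0.01 -0.03] w 0.89
top blue [207.         183.20754717] [0.7 1.1]
scene blue [332.89583333 174.45833333] [6.9 4.2]
[(-80, 44), (-77, 45), (-74, 45), (-71, 44), (-68, 44), (-65, 51), (-62, 82), (-59, 117), (-56, 134), (-53, 145), (-50, 149), (-47, 147), (-44, 137), (-41, 136), (-38, 144), (-35, 150), (-32, 151), (-29, 150), (-26, 150), (-23, 151), (-20, 150), (-17, 150), (-14, 149), (-11, 146), (-8, 129), (-5, 100), (-2, 71), (1, 61), (4, 65), (7, 86), (10, 101), (13, 103), (16, 109), (19, 130), (22, 145), (25, 147), (28, 148), (31, 147), (34, 148), (37, 147), (40, 147), (43, 141), (46, 131), (49, 129), (52, 138), (55, 144), (58, 138), (61, 129), (64, 123), (67, 106), (70, 74), (73, 50), (76, 41), (79, 56), (82, 102), (85, 133), (88, 136), (91, 109), (94, 64), (97, 40), (100, 37)]
```

View pics/fin.png

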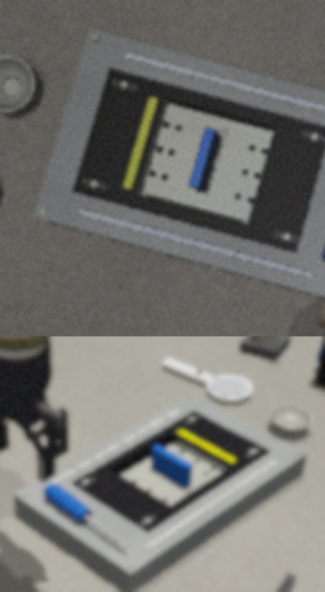

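```bash
python3 -c "
from h import *
print(ctrl.finish_job())"
```

```text
the job is handed in; nothing more can be done
None
```

The cover is fitted in the hatch and released, and I handed the job in at about 20 s on the robot clock. No verdict was reported.

**What I did**
- I gripped the blue bar by its ends, so the cover could pivot in the pads. The moves offer no tilt, so I got about 10° by lowering the cover gently onto the -x lip.
- I fed the leading edge under the yellow lip until it touched the stop. Then I lowered the trailing edge past the -x lip, slid back about 15 mm, set the cover down on the ledges and let go.

**Last checks**
- **Forces:** The highest reading I took against the frame was about 12 N, at the stop. I read the force only at the end of each move.
- **Seating:** With the cover on the ledges, the tool height put its underside at about 19 mm. The ledges are at 20 mm; on the step it would be about 22.5 mm. The load was even before I released.
- **Final pictures:** The plate fills the opening with an edge under each lip. The robot is clear of the chassis, and no bystander in the final crops appears to have moved. I did not re-view the whole bench.

**What disagreed**
- **Bar position:** The top camera put the bar within about 1 mm of the hatch middle. The scene camera's rough estimate was 7 mm and 4 mm off; it also sees the bar's side, so I trusted the top view.
- **Stop contact:** The cover met the stop about 4 mm further along than I had predicted. I relied on that contact for the slide back, not on the camera estimate.

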